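# Open the chip guard and hold the spring jaw at the red index

### The arm

A 6-joint arm with a two-finger parallel gripper is mounted at the origin on the work surface. World frame = base frame: x ahead of the robot, y to its left, z up, the work surface at z = 0. Lengths are in m, angles in degrees, forces in N, time in s.
With the tool pointing down it reaches from about 0.275 to 0.975 m from the base axis. Payload 8.4 kg.
Tool frame: the origin (TCP) lies at the very end of the fingers, on their centre line; the grasp point (between the pads) lies 19 mm behind it; z points along the fingers, y is the direction in which the jaws open and shut (so a half turn about z gives the same grasp; the last joint's range is limited). The gripper opens to 92 mm and grips with 3 to 60 N. Pads are 20 mm wide; open, the fingers measure 128 mm over their backs; the gripper's body (75 mm by 189 mm) begins 69 mm behind the grasp point.
Start: joints at [70.852, 20.225, 93.587, -0, 66.188, -0.138], TCP at [0.204, 0.591, 0.215] pointing down, gripper open.
Joint ranges: [-150.9, 150.9], [-52.94, 120.26], [3.33, 152.33], [-74.26, 254.26], [0, 154.13], [-172.89, 172.89]. Speed limits (degrees/s): [127.2, 127.2, 159.86, 180, 180, 180].

### API

Orientations are given as a 3x3 rotation matrix whose columns are the frame's x, y, z axes.
In Python, from station import arm gives the robot as it stands. The module is installed in compiled form; this text tells all that it offers.
- The arm moves only by the tool carry_out, never from a script. Its argument "deltas" is a list of rows, each a list of 3 entries, a list of its own where there are three numbers: the shift along the tool's x, y, z in units of 0.05 m (1.0 is 0.05 m), then the turn about the tool's z in units of 360 degrees (1.0 is 360 degrees), then the closure, from 0 (fully open) to 1 (shut). A call has 1 to 20 rows; each row shifts and turns the pose as measured when the row begins, along the tool's axes as they then stand; what a row does not reach is not made up. A row lasts 1/10 s, in which the tool goes at most 50 mm and 8.59 degrees, less where a joint would pass 70% of its speed; a pose out of reach is approached as far as the arm can. A call with a number of a shift or a turn outside -1 to 1 is refused whole. A call with a gripper value outside its range is refused whole. The fingers move at their own pace and stop on an object; the grip force is fixed at half the most. Time passes only in rows, so rows that do not move let the fingers close. It gives the time, the measured TCP pose, the force and the opening at its end, in the units of the state.
- arm.get_obs(): the state, without advancing time (a new reading comes with each control period).
- arm.grab_frame(name): name is "scene" or "top" or "wrist"; returns a dict with "img" (400x640x3 uint8, red, green, blue), "fx", "fy", "cx", "cy" (pixels), "pose" (4x4, takes a point from camera to world coordinates); the wrist camera has in their place "T_tool_cam" (4x4, takes a point from camera to tool coordinates, whose origin is the TCP and whose axes are the flange's). Camera axes: x right, y down, z forward; pixel columns grow to the right and rows downward; lengths in m; the calibration is good to about 2 mm. A picture is of the moment at which its call begins: read the wrist's pose just before it. There is no depth.
- arm.close_job(): hands the job in, once; it reports no verdict.
Trained networks look in a picture, given as the dict that the camera call returned (one of the last four; its "shot" number tells which), for a name from the list of things; names that differ only in an ending like _2 or _b are one class to them, and where a whole thing is asked for, a point or a joint stands for the part that bears it (a point fixed in the world has none). Each returns a list of dicts, best first, with "conf" (0 to 1); they miss things now and then, are a little off and sometimes report something else, mostly with a low value. They report only what shows in the picture. A call takes as long as a camera call.
- arm.search_frame(picture, thing): "at" ([x, y, z] in m, in world coordinates, good to about 4 mm: the middle of the surface that is visible of it).
- arm.masks_of(picture, thing): "pixels" (400x640 bool, what is visible of it).
- arm.mark_of(picture, thing): "at" ([x, y, z] in m, in world coordinates, good to about 4 mm: a listed point, or the origin of a listed thing).
The state is a dict: "clock": time; "q": joint angles; "joint_vel": joint speeds; "joint_efforts": joint torques, N m; "ee_pos": TCP position; "ee_rot": TCP orientation; "wrist_force": force on the tool from outside, world axes, zero at the start; "ft_torque": the same for the moment, N m; "opening": finger opening in m.
Only numpy, scipy, OpenCV 4.12 (cv2) and the standard library are available. Lean on these libraries where they do the work, as an engineer would, in place of code of your own. Each camera call takes 0.05 s, during which the arm holds its last target.

### The job

I am about to put the next practice tooth block in the clamp and need both hands for it. Slide the clear chip guard fully open, then take the blue pull bar, draw the spring-loaded jaw out until its black pointer stands at the red index on the scale, and finish holding it there, still and without letting go: your program ends while you hold it. Do not let the jaw snap shut, do not shift the red index, and leave the other things on the bench where they are.

Things in the scene. Friction and masses are not known exactly. Their poses are not given: they have to be found in the camera images.
- station: Clamp station, screwed down: aluminium base plate 226 (x) x 310 (y) mm, top 16 mm above the bench; steel guard tracks along its front and back edges (top 26 mm, end stops 34 mm). Origin: centre of the underside, on the bench. Own x points away from the robot, from pull bar to fixed jaw; own y to the robot's left; z up; turned up to 0.25 rad. The clamp lies along own y = -75 mm.
- fixed_jaw (a point): Top middle of the grey fixed jaw, 82 mm above the bench; jaw at own x 75 to 95 mm of the station, 76 mm wide. In front of it, along own -x: the dark steel spring jaw (20 mm thick, same height and width), the spring housing, and the blue pull bar.
- housing (a point): Top middle of the grey spring housing, 80 mm above the bench, at own x -30 to 5 mm of the station, 92 mm wide, on the clamp's line.
- end_pane (a point): Top middle of the fixed clear pane with aluminium edges that closes the station's right end: own y -150 mm, 198 mm long along own x, 6 mm thick, top 110 mm above the bench.
- guard (a joint): Travel of the clear chip guard along the station's own +y (to the robot's left), m: 0 shut over the clamp, 0.14 fully open at its stop. Starts shut or up to 20 mm open; about 1.5 N of friction, stays where it is left.
- guard_roof (a point): Middle of the guard's roof, 109 mm above the bench. The guard is a clear box with aluminium edges, 214 (x) x 134 (y) mm: roof, front, back and left panes; its right side is open. Shut (roof middle at own y -75 mm) it covers the whole clamp and the pull bar; open it stands wholly to their left.
- guard_grip (a point): Middle of the guard's black grip bar on the roof: round, 12 mm thick, 76 mm long along own x, centre 139 mm above the bench and 30 mm above the roof, on two 10 mm posts 64 mm apart; at own x 0, and at own y -75 mm when shut. Can be pinched from above between the posts, fingers closing along own y.
- jaw (a joint): How far the spring jaw is pulled out along own -x (towards the robot), m: 0 shut on the fixed jaw, 0.045 at its stop; equals the gap between the jaws. A spring pulls it shut: about 5.5 N at 0, 2.5 N more every 10 mm (16.8 N at full travel); it snaps back if let go. At 0 until pulled.
- jaw_handle (a point): Middle of the blue pull bar: round, 12 mm thick, 76 mm long along own y, centre 62 mm above the bench, on two 10 mm rods 64 mm apart that run along own x through the housing to the spring jaw. Shut: own x -80 mm, own y -75 mm, 44 mm clear between bar and housing. Can be gripped from above between the rods, fingers closing along own x. Moves with the jaw.
- jaw_pointer (a point): Tip of the spring jaw's small black pointer over the scale, right of the clamp (own y -125 mm, 71 mm above the bench), level with the jaw's gripping face: own x 75 mm when shut, moving along own -x as the jaw is pulled, as far as the jaw moves.
- mark (a point): Line of the red index, a 10 mm wide red clip (line at its middle) on the white-faced scale bar (own y -130 mm, own x 8 to 78 mm, top 69 mm above the bench, a tick each 5 mm); its axes are the station's. Set 14 to 40 mm of jaw travel from shut (own x 61 to 35 mm). The pointer is at the index when both have the same own x. Held by 3 N of friction only.
- block_small: Practice tooth block: pink 18 x 30 x 22 mm base with an ivory tooth on top (30 mm high), loose on the bench to the right. Origin: centre of its underside. Leave alone.
- block_medium: The same, base 24 x 30 x 22 mm. Leave alone.
- block_large: The same, base 30 x 30 x 22 mm. Leave alone.
- model_stand: Model stand: aluminium cone foot 86 mm across with a small cross clamp and a pink tooth model, 98 mm high, loose on the bench to the right. Origin: centre of its underside. Leave alone.
- needle_holder: Blue needle holder, 120 mm long, 10 mm thick, loose on the bench to the left. Origin: near its middle, on the bench. Leave alone.
- loupes: Pair of magnifying loupes, white frame 150 mm wide with two blue-tipped tubes, 37 mm high, loose on the bench to the left. Origin: middle of the frame, on the bench. Leave alone.

How it is judged (in metres and radians):
On the way, in this order (a step that is already met when the one before it is completed fails the run):
1. the chip guard is slid fully open (value of joint guard above 0.125 m), for 0.2 s.
2. with the guard open, the jaw is pulled out to the red index and held (value of joint guard above 0.125 m and x of jaw_pointer in the frame of mark between -0.004 and 0.004 m and contact force between the fingers and station above 3 N and velocity of joint jaw between -0.02 and 0.02 m/s), for 0.5 s.
At the end, for the whole second after the job is handed in: The guard is open (at least 125 mm of its 140 mm), and the robot's fingers hold the pull bar (at least 3 N on the station) so that the pointer is within 4 mm of the red index along the scale, still (under 20 mm/s), through the last second (all of step 2); the arm keeps its last pose, push and grip.
It fails at once if the jaw snaps shut (faster than 0.3 m/s) (velocity of joint jaw below -0.3 m/s).
It fails at once if the red index is shifted by more than 6 mm (distance of mark from where it was at the start of the episode above 0.006 m).
It fails at once if a tooth block, the model stand, an instrument or the loupes is moved by more than 30 mm (distance of any of block_small, block_medium, block_large, model_stand, needle_holder, loupes from where it was at the start of the episode above 0.03 m).
It also fails if it takes over 48 s, if anything falls off the work surface, if the arm or the gripper's body presses on something with over 40 N, if the wrist force passes 120 N, or if a joint passes its speed limit or range.

## Working session

There is one attempt and no reset: what is moved stays moved. The work goes in short steps, Python scripts to look and compute and a tool call to move; the robot and the scene stay as the last step left them, time stands still between calls to the robot, and variables do not carry over. Pictures are saved under pics/ and viewed, and the job is handed in when it is done.

Besides the shell and the picture viewer there is one more tool, called after "Call:" as a command line: name --argument value ..., lists and objects as JSON in quotes. carry_out: Moves the arm, as the interface text tells. Shifts and turns lie within -1 to 1; 1 stands for 0.05 m of shift or 360 degrees of turn. Its arguments: {"type":"object","properties":{"deltas":{"type":"array","items":{"type":"array"}}},"required":["deltas"]}

```bash
mkdir -p pics; ls
cat > a.py <<'E'
from station import arm
import numpy as np, cv2
o=arm.get_obs(); print(o['clock'],o['ee_pos'],np.round(o['ee_rot'],3).tolist(),o['opening'],o['wrist_force'])
for n in ['scene','top']:
    f=arm.grab_frame(n); cv2.imwrite(f'pics/{n}1.png',f['img'][:,:,::-1])
    print(n,f['fx'],f['cx'],f['cy'],np.round(f['pose'],3).tolist())
    for t in ['guard_grip','jaw_handle','jaw_pointer','mark','fixed_jaw','housing','end_pane','guard_roof','station']:
        r=arm.mark_of(f,t)
        print(n,t,[(np.round(x['at'],4).tolist(),round(x['conf'],2)) for x in r[:2]])
print(arm.get_obs()['clock'])
E
python3 a.py
```

```text
pics
0.0 [0.2034197  0.59043437 0.21387894] [[-0.945, 0.326, -0.0], [0.326, 0.945, -0.001], [-0.0, -0.001, -1.0]] 0.091824828825854 [-0.06677712 -0.24266331 -0.05676975]
scene 432.7492224989223 316.70395939814756 197.9856503418242 [[0.576, 0.622, -0.53, 1.146], [0.817, -0.427, 0.387, -0.406], [0.014, -0.656, -0.755, 0.965], [0.0, 0.0, 0.0, 1.0]]
scene guard_grip []
scene jaw_handle [([0.5799, -0.0195, 0.0796], 0.54)]
scene jaw_pointer [([0.5923, 0.0565, -0.0039], 0.29)]
scene mark [([0.6631, -0.0789, 0.0731], 0.21)]
scene fixed_jaw [([0.6776, -0.0295, 0.0828], 0.78)]
scene housing [([0.5815, -0.0173, 0.079], 0.77)]
scene end_pane [([0.5895, -0.0962, 0.1078], 0.56), ([0.5807, -0.0178, 0.0757], 0.24)]
scene guard_roof [([0.5926, -0.0175, 0.1126], 0.87)]
scene station []
top 390.2024121980847 319.17343413286676 199.42726075329955 [[0.03, -0.991, 0.127, 0.407], [-1.0, -0.03, -0.001, 0.026], [0.005, -0.127, -0.992, 1.181], [0.0, 0.0, 0.0, 1.0]]
top guard_grip [([0.593, -0.0099, 0.1356], 0.59)]
top jaw_handle [([0.3993, 0.4073, -0.0007], 0.62), ([0.6545, 0.428, -0.0019], 0.41)]
top jaw_pointer [([0.5922, -0.0103, 0.1073], 0.61)]
top mark [([0.5884, -0.0961, 0.1096], 0.36)]
top fixed_jaw [([0.6736, -0.0232, 0.0819], 0.62)]
top housing [([0.5833, -0.0213, 0.0763], 0.91)]
top end_pane [([0.5882, -0.0968, 0.1065], 0.92)]
top guard_roof [([0.5935, -0.0075, 0.1064], 0.9), ([0.5847, -0.3738, -0.0003], 0.39)]
top station [([0.5919, 0.0551, 0.0018], 0.7)]
1.0
```

View pics/scene1.png

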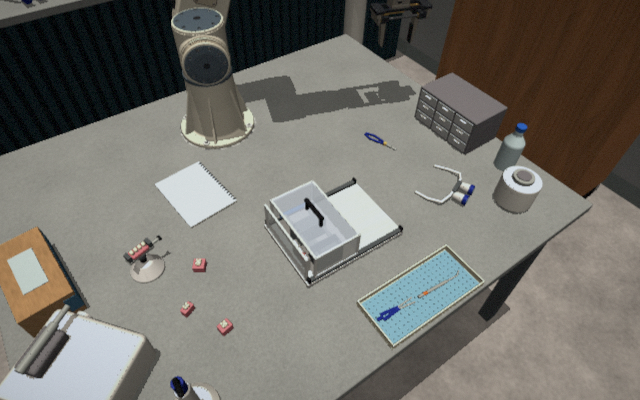

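View pics/top1.png

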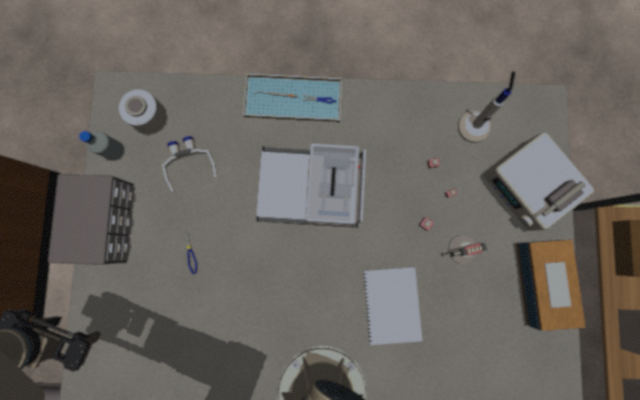

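Both views show the station with the shut guard. The grip bar is near (314,211) in the scene view and (333,181) in the top view, and the station is turned slightly. I'll enlarge both and triangulate.

```bash
cat > b.py <<'E'
import cv2,numpy as np
t=cv2.imread('pics/top1.png')[130:240,245:385]; s=cv2.imread('pics/scene1.png')[165:290,250:410]
cv2.imwrite('pics/t_c.png',cv2.resize(t,None,fx=5,fy=5,interpolation=3)); cv2.imwrite('pics/s_c.png',cv2.resize(s,None,fx=4.7,fy=4.7,interpolation=3))
E
python3 b.py
```

```text
(no output)
```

View pics/t_c.png

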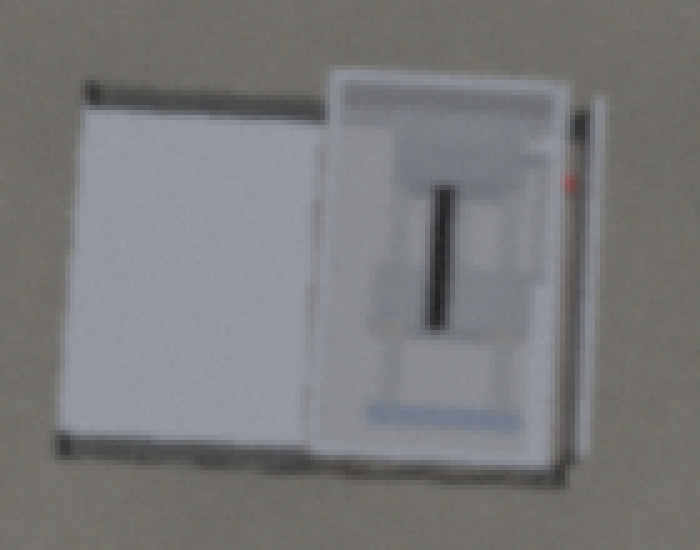

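View pics/s_c.png

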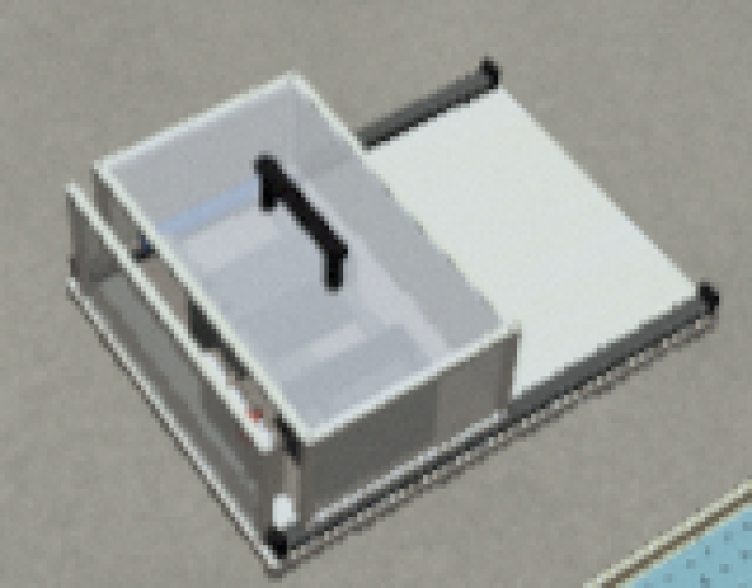

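```bash
cat > h.py <<'E'
import numpy as np
def ray(f,uv):
    P=np.array(f['pose']); d=np.array([(uv[0]-f['cx'])/f['fx'],(uv[1]-f['cy'])/f['fy'],1.]); return P[:3,3],P[:3,:3]@d
def atz(f,uv,z):
    o,d=ray(f,uv); return o+d*(z-o[2])/d[2]
def tri(rs):
    A=np.zeros((3,3));b=np.zeros(3)
    for o,d in rs:
        d=d/np.linalg.norm(d);M=np.eye(3)-np.outer(d,d);A+=M;b+=M@o
    p=np.linalg.solve(A,b); return p,[np.linalg.norm(np.cross(p-o,d/np.linalg.norm(d))) for o,d in rs]
E
cat > c.py <<'E'
from station import arm
from h import *
s=arm.grab_frame('scene');t=arm.grab_frame('top')
T=lambda x,y:((x+.5)/5-.5+245,(y+.5)/5-.5+130)
S=lambda x,y:((x+.5)/4.7-.5+250,(y+.5)/4.7-.5+165)
print(tri([ray(t,T(441,257)),ray(s,S(303,206))]))
def dirv(f,a,b,z): 
    d=(atz(f,b,z)-atz(f,a,z))[:2]; return np.degrees(np.arctan2(d[1],d[0])),np.linalg.norm(d)
print('grip',dirv(t,T(437,328),T(445,187),.139),dirv(s,S(266,163),S(340,248),.143))
print('pane',dirv(t,T(585,458),T(600,97),.11))
print('guard right',dirv(t,T(553,465),T(568,85),.109), 'left',dirv(t,T(310,452),T(333,72),.109))
print('base left',dirv(t,T(60,440),T(85,100),.016),dirv(s,S(488,75),S(708,298),.034))
print('front',dirv(t,T(563,478),T(62,445),.03),'stops', T(563,478))
for n,z,p in [('stopBL',.034,(92,92)),('stopFL',.034,(62,443)),('stopFR',.034,(563,478)),('stopBR',.034,(580,123))]: print(n,atz(t,T(*p),z))
E
python3 c.py
```

```text
(array([ 0.59175297, -0.01005227,  0.14203937]), [np.float64(0.000739586852306187), np.float64(0.0007395868523060835)])
grip (np.float64(-1.733785290394254), np.float64(0.07760734923047477)) (np.float64(-0.9534388012622071), np.float64(0.06943584535545767))
pane (np.float64(-1.445376262564464), np.float64(0.20373814271570648))
guard right (np.float64(-1.208620512427889), np.float64(0.2146688490870666)) left (np.float64(-1.503557922777883), np.float64(0.2149580471796677))
base left (np.float64(-1.3118839250569996), np.float64(0.2086131280435336)) (np.float64(-1.3508024538832755), np.float64(0.2096134447661574))
front (np.float64(87.97126908715892), np.float64(0.2963513970112429)) stops (357.2, 225.2)
stopBL [0.70476397 0.19820785 0.034     ]
stopFL [0.49263215 0.20561553 0.034     ]
stopFR [ 0.48099978 -0.08957986  0.034     ]
stopBR [ 0.69487446 -0.09603474  0.034     ]
```

Triangulation puts the grip at (0.592, -0.010, 0.142), against 0.139 in the text. The yaw is about -1.5° and the guard is about 10 mm open. I'll turn the tool by -17.5° and then move over the grip.

Call:
carry_out --deltas '[[[0,0,0],-0.0162,0],[[0,0,0],-0.0162,0],[[0,0,0],-0.0162,0],[[-0.54,-0.787,0],0,0],[[-0.54,-0.787,0],0,0],[[-0.54,-0.787,0],0,0],[[-0.54,-0.787,0],0,0],[[-0.54,-0.787,0],0,0],[[-0.54,-0.787,0],0,0],[[-0.54,-0.787,0],0,0],[[-0.54,-0.787,0],0,0],[[-0.54,-0.787,0],0,0],[[-0.54,-0.787,0],0,0],[[-0.54,-0.787,0],0,0],[[-0.54,-0.787,0],0,0],[[0,0,0],0,0]]'

```text
clock: 2.7
ee_pos: [0.5339, 0.0986, 0.2156]
ee_rot: [[-1.0, 0.008, 0.007], [0.008, 1.0, 0.005], [-0.007, 0.005, -1.0]]
wrist_force: [0.5, 1.4, 0.3]
opening: 0.0922
```

Call:
carry_out --deltas '[[[-0.38,-0.72,0],0.0028,0],[[-0.38,-0.72,0],0,0],[[-0.38,-0.72,0],0,0],[[0,0,0],0,0],[[0,0,0],0,0]]'

```text
clock: 3.2
ee_pos: [0.5902, -0.0139, 0.2153]
ee_rot: [[-1.0, 0.029, 0.007], [0.029, 1.0, 0.006], [-0.007, 0.007, -1.0]]
wrist_force: [-0.3, 1.1, -0.6]
opening: 0.0919
```

```bash
cat > w.py <<'E'
from station import arm
import numpy as np, cv2, sys
from h import *
o=arm.get_obs(); print(o['clock'],o['ee_pos'],np.round(o['ee_rot'],3).tolist(),o['opening'],o['wrist_force'])
f=arm.grab_frame('wrist'); cv2.imwrite(f'pics/{sys.argv[1]}.png',f['img'][:,:,::-1])
T=np.eye(4);T[:3,:3]=o['ee_rot'];T[:3,3]=o['ee_pos']; f['pose']=T@np.array(f['T_tool_cam'])
np.savez(f'pics/{sys.argv[1]}.npz',pose=f['pose'],fx=f['fx'],fy=f['fy'],cx=f['cx'],cy=f['cy'])
for t in sys.argv[2:]:
    print(t,[(np.round(x['at'],4).tolist(),round(x['conf'],2)) for x in arm.mark_of(f,t)[:2]])
E
python3 w.py w1 guard_grip mark end_pane
```

```text
3.2 [ 0.5902361  -0.01390314  0.21532584] [[-1.0, 0.029, 0.007], [0.029, 1.0, 0.006], [-0.007, 0.007, -1.0]] 0.09185994155957679 [-0.32369297  1.08204729 -0.59155718]
guard_grip [([0.5895, -0.0083, 0.1394], 0.78)]
mark []
end_pane [([0.5915, -0.0954, 0.1077], 0.78)]
```

View pics/w1.png

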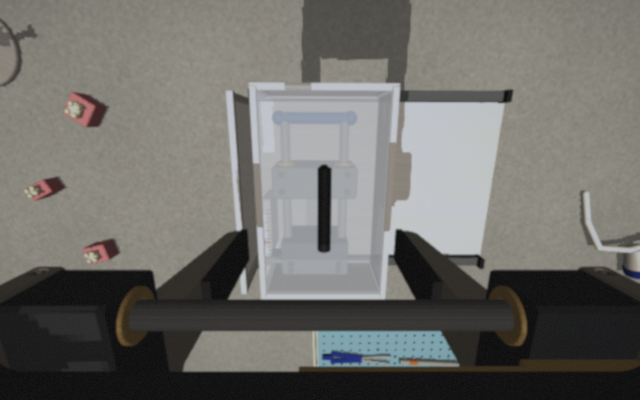

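The wrist view has the grip bar at (324,209), between the fingers, and the measurements agree. Next I descend.

Call:
carry_out --deltas '[[[0,0.09,0.6],0,0],[[0,0,0.6],0,0],[[0,0,0.5],0,0],[[0,0,0],0,0]]'

```text
clock: 3.8
ee_pos: [0.5908, -0.0027, 0.1305]
ee_rot: [[-1.0, 0.02, 0.012], [0.02, 1.0, 0.007], [-0.012, 0.007, -1.0]]
wrist_force: [-0.3, 0.3, 0.2]
opening: 0.0921
```

Call:
carry_out --deltas '[[[0,-0.12,0.14],0.002,0],[[0,0,0],0,1],[[0,0,0],0,1],[[0,0,0],0,1],[[0,0,0],0,1],[[0,0,0],0,1],[[0,0,0],0,1]]'

```text
clock: 4.5
ee_pos: [0.5932, -0.0078, 0.1284]
ee_rot: [[-0.999, 0.032, 0.018], [0.032, 0.999, 0.007], [-0.018, 0.007, -1.0]]
wrist_force: [-0.6, -0.6, 0.8]
opening: 0.0458
```

Call:
carry_out --deltas '[[[0,0,0.16],0,1],[[0,0,0.06],0,1],[[0,0,0],0,1],[[0,0,0],0,1],[[0,0,0],0,1],[[0,0,0],0,1]]'

```text
clock: 5.1
ee_pos: [0.5933, -0.008, 0.1162]
ee_rot: [[-0.999, 0.032, 0.018], [0.032, 0.999, 0.006], [-0.018, 0.007, -1.0]]
wrist_force: [0.3, -0.3, 0.6]
opening: 0.011
```

Gripped, with an opening of 11 mm. Now I slide the guard to the left.

Call:
carry_out --deltas '[[[0,0.3,0],0,1],[[0,0.4,0],0,1],[[0,0.4,0],0,1],[[0,0.4,0],0,1],[[0,0.4,0],0,1],[[0,0.3,0],0,1],[[0,0,0],0,1]]'

```text
clock: 5.8
ee_pos: [0.5971, 0.1068, 0.1162]
ee_rot: [[-0.999, 0.033, 0.019], [0.033, 0.999, 0.005], [-0.018, 0.005, -1.0]]
wrist_force: [0.9, 1.2, -0.6]
opening: 0.0115
```

Call:
carry_out --deltas '[[[0,0.15,0],0,1],[[0,0.12,0],0,1],[[0,0.1,0],0,1],[[0,0,0],0,1]]'

```text
clock: 6.2
ee_pos: [0.5975, 0.1185, 0.1163]
ee_rot: [[-0.999, 0.031, 0.017], [0.031, 1.0, -0.008], [-0.017, -0.007, -1.0]]
wrist_force: [0.6, 2.5, -0.9]
opening: 0.0112
```

Call:
carry_out --deltas '[[[0,0.12,0],0,1],[[0,0.12,0],0,1],[[0,0,0],0,1]]'

```text
clock: 6.5
ee_pos: [0.5974, 0.1179, 0.1162]
ee_rot: [[-0.999, 0.029, 0.015], [0.029, 0.999, -0.027], [-0.015, -0.026, -1.0]]
wrist_force: [1.1, 2.3, -0.7]
opening: 0.011
```

```bash
cat > d.py <<'E'
from station import arm
import numpy as np, cv2
from h import *
t=arm.grab_frame('top');s=arm.grab_frame('scene')
np.savez('pics/top2.npz',pose=t['pose'],fx=t['fx'],fy=t['fy'],cx=t['cx'],cy=t['cy'])
np.savez('pics/scene2.npz',pose=s['pose'],fx=s['fx'],fy=s['fy'],cx=s['cx'],cy=s['cy'])
cv2.imwrite('pics/top2.png',cv2.resize(t['img'][130:240,245:385,::-1],None,fx=5,fy=5,interpolation=3))
cv2.imwrite('pics/scene2.png',cv2.resize(s['img'][165:290,250:410,::-1],None,fx=4.7,fy=4.7,interpolation=3))
for f in (t,s):
  for n in ['guard_roof','jaw_handle','mark','jaw_pointer','housing']: print(n,[(np.round(x['at'],4).tolist(),round(x['conf'],2)) for x in arm.mark_of(f,n)[:2]])
E
python3 d.py
```

```text
guard_roof [([0.5972, 0.12, 0.1087], 0.74), ([0.6721, -0.0264, 0.0822], 0.56)]
jaw_handle [([0.509, -0.0205, 0.0564], 0.96)]
mark [([0.4214, -0.4108, -0.0009], 0.51)]
jaw_pointer [([0.663, -0.0734, 0.0725], 0.9)]
housing [([0.5816, -0.0199, 0.0783], 0.57), ([0.5984, 0.12, 0.1079], 0.38)]
guard_roof [([0.5917, 0.116, 0.1087], 0.96)]
jaw_handle [([0.5095, -0.019, 0.0623], 0.89)]
mark []
jaw_pointer [([0.6622, -0.0766, 0.0722], 0.83)]
housing [([0.5819, -0.0169, 0.0793], 0.57)]
```

View pics/top2.png

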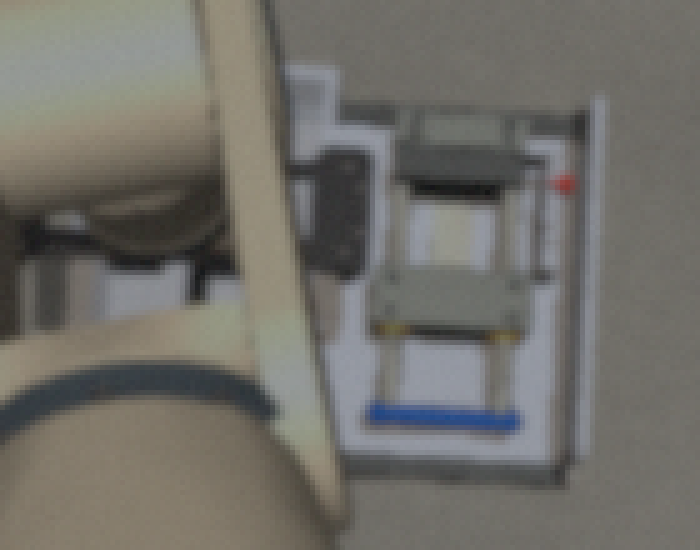

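View pics/scene2.png

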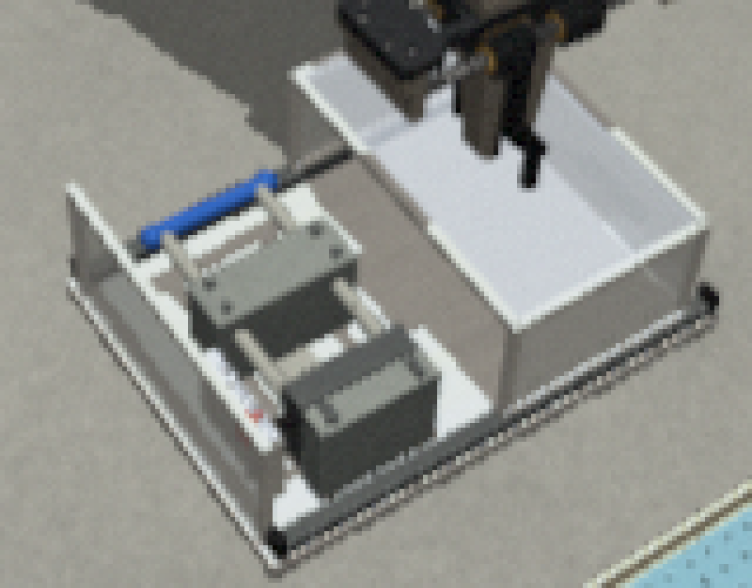

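The guard is at its stop: the roof middle is at y≈0.118, about 0.128 m further on, and the tool is stiffening against the stop. The scene view shows the guard's left edge at the end stops. I'll release, lift, and measure the handle and index.

Call:
carry_out --deltas '[[[0,0,0],0,0],[[0,0,0],0,0],[[0,0,0],0,0],[[0,0,-0.5],0,0],[[0,0,-0.8],0,0],[[0,0,-0.6],0,0],[[0,0,0],0,0.3]]'

```text
clock: 7.8
ee_pos: [0.5946, 0.1249, 0.2133]
ee_rot: [[-1.0, 0.027, 0.012], [0.027, 0.999, -0.022], [-0.012, -0.022, -1.0]]
wrist_force: [1.5, -0.1, -0.2]
opening: 0.0637
```

```bash
cat > e.py <<'E'
from station import arm
import numpy as np
from h import *
print(arm.get_obs()['q'],arm.get_obs()['ee_rot'])
t=dict(np.load('pics/top2.npz'));s=dict(np.load('pics/scene2.npz'))
T=lambda x,y:((x+.5)/5-.5+245,(y+.5)/5-.5+130)
S=lambda x,y:((x+.5)/4.7-.5+250,(y+.5)/4.7-.5+165)
print('handle',tri([ray(t,T(444,416)),ray(s,S(210,210))]),atz(t,T(444,416),.062))
print('bar ends',atz(t,T(370,413),.062),atz(t,T(519,421),.062))
print('red',tri([ray(t,T(565,184)),ray(s,S(256,415))]),atz(t,T(565,184),.071),atz(s,S(256,415),.071))
print('ptr',atz(t,T(545,161),.071))
print('scale end',atz(t,T(543,283),.069))
E
python3 e.py
```

```text
[ 12.53462614  18.54962647  96.18594423  -1.51104921  64.89292764
 -75.28533589] [[-0.9995661   0.02705766  0.01164024]
 [ 0.02679849  0.99940152 -0.02187329]
 [-0.01222511 -0.02155186 -0.99969298]]
handle (array([ 0.51245965, -0.01763436,  0.06476415]), [np.float64(0.00014744442275388436), np.float64(0.00014744442275398773)]) [ 0.51279562 -0.0176153   0.062     ]
bar ends [0.51322782 0.02501803 0.062     ] [ 0.51122588 -0.06084832  0.062     ]
red (array([ 0.64906786, -0.08128601,  0.07711383]), [np.float64(0.0024635696269062696), np.float64(0.00246356962690625)]) [ 0.64911528 -0.08399506  0.071     ] [ 0.64688933 -0.07690047  0.071     ]
ptr [ 0.66236834 -0.07213795  0.071     ]
scale end [ 0.59091654 -0.07251563  0.069     ]
```

Call:
carry_out --deltas '[[[0.4,-0.74,0],0,0.57],[[0.4,-0.74,0],0,0.57],[[0.4,-0.74,0],0,0.57],[[0.4,-0.74,0],0,0.57],[[0,0,0],0.0227,0.57],[[0,0,0],0.0227,0.57],[[0,0,0],0.0227,0.57],[[0,0,0],0.0227,0.57],[[0,0,0],0.0227,0.57],[[0,0,0],0.0227,0.57],[[0,0,0],0.0227,0.57],[[0,0,0],0.0227,0.57],[[0,0,0],0.0227,0.57],[[0,0,0],0.0227,0.57],[[0,0,0],0.0227,0.57],[[0,0,0],0,0.57]]'

```text
clock: 9.4
ee_pos: [0.5019, -0.0203, 0.2043]
ee_rot: [[0.084, 0.996, 0.003], [0.996, -0.084, -0.014], [-0.014, 0.004, -1.0]]
wrist_force: [-0.4, 0.7, 0.6]
opening: 0.0395
```

```bash
python3 w.py w2 jaw_handle jaw_pointer mark housing
```

```text
9.4 [ 0.50191932 -0.02031405  0.20433559] [[0.084, 0.996, 0.003], [0.996, -0.084, -0.014], [-0.014, 0.004, -1.0]] 0.03949810218687262 [-0.35446754  0.6996001   0.59218901]
jaw_handle [([0.5146, -0.0137, 0.064], 0.91)]
jaw_pointer [([0.664, -0.0767, 0.0697], 0.74)]
mark [([0.6465, -0.0748, 0.0745], 0.55)]
housing [([0.5802, -0.0205, 0.0803], 0.72)]
```

View pics/w2.png

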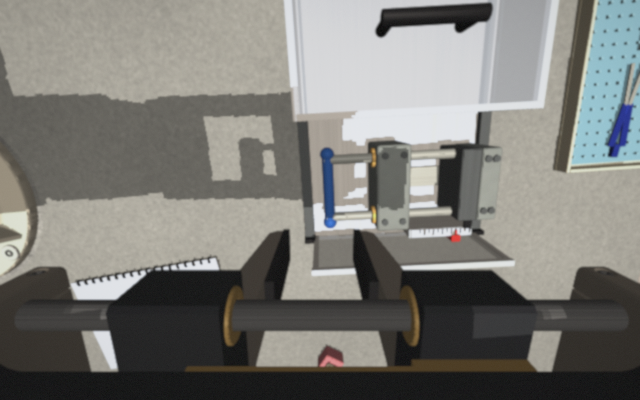

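The wrist view shows the bar from (327,154) to (330,223), the red index at (456,237) and the pointer at (478,231). I'll zoom in and compute.

```bash
cat > g.py <<'E'
import cv2,numpy as np
from h import *
im=cv2.imread('pics/w2.png')
cv2.imwrite('pics/w2c.png',cv2.resize(im[205:265,390:500],None,fx=7,fy=7,interpolation=3))
f=dict(np.load('pics/w2.npz'));t=dict(np.load('pics/top2.npz'))
T=lambda x,y:((x+.5)/5-.5+245,(y+.5)/5-.5+130)
a=atz(f,(327,154),.062);b=atz(f,(330,223),.062);print(a,b,np.degrees(np.arctan2(*(a-b)[:2])))
print('handle tri',tri([ray(f,(328.5,188.5)),ray(t,T(444,416))]))
print('red',atz(f,(456,237),.072),'ptr',atz(f,(478,231),.071))
E
python3 g.py
```

```text
[0.51277056 0.02010464 0.062     ] [ 0.51008868 -0.0574657   0.062     ] 1.9801261844342148
handle tri (array([ 0.51203899, -0.01728422,  0.06377025]), [np.float64(0.0006418069406137372), np.float64(0.0006418069406138721)])
red [ 0.64859875 -0.0822727   0.072     ] ptr [ 0.67316671 -0.07760245  0.071     ]
```

View pics/w2c.png

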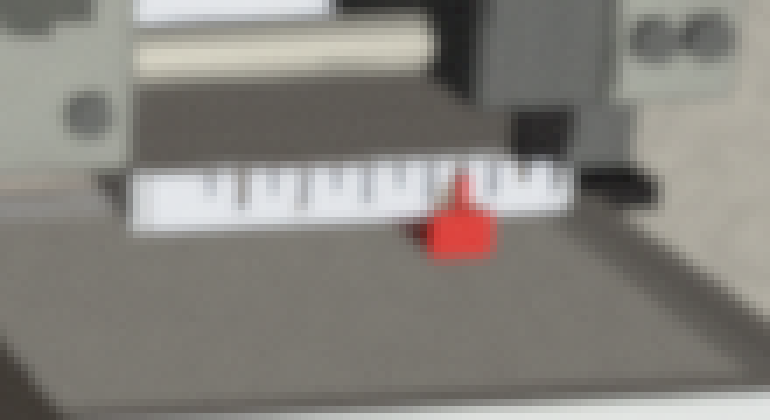

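Call:
carry_out --deltas '[[[0.06,0.19,0.3],-0.0092,0.57],[[0,0,0.6],0,0.57],[[0,0,0.6],0,0.57],[[0,0,0.3],0,0.57],[[0,0,0],0,0.57]]'

```text
clock: 10.15
ee_pos: [0.5145, -0.0195, 0.1135]
ee_rot: [[0.009, 1.0, 0.008], [1.0, -0.009, -0.014], [-0.014, 0.008, -1.0]]
wrist_force: [-0.2, 0.7, 0.2]
opening: 0.0398
```

Call:
carry_out --deltas '[[[0.04,-0.07,0.3],0.003,0.57],[[0,-0.02,0.3],0,0.57],[[0,0,0],0,0.57]]'

```text
clock: 10.45
ee_pos: [0.5117, -0.0178, 0.0846]
ee_rot: [[0.025, 1.0, 0.01], [1.0, -0.025, -0.014], [-0.014, 0.011, -1.0]]
wrist_force: [-0.7, -0.3, 0.5]
opening: 0.0395
```

```bash
python3 w.py w3 jaw_handle
```

```text
10.45 [ 0.51168468 -0.01782784  0.08462285] [[0.025, 1.0, 0.01], [1.0, -0.025, -0.014], [-0.014, 0.011, -1.0]] 0.03950450148139297 [-0.73800294 -0.30557853  0.48226379]
jaw_handle [([0.5154, -0.0169, 0.0659], 0.91)]
```

View pics/w3.png

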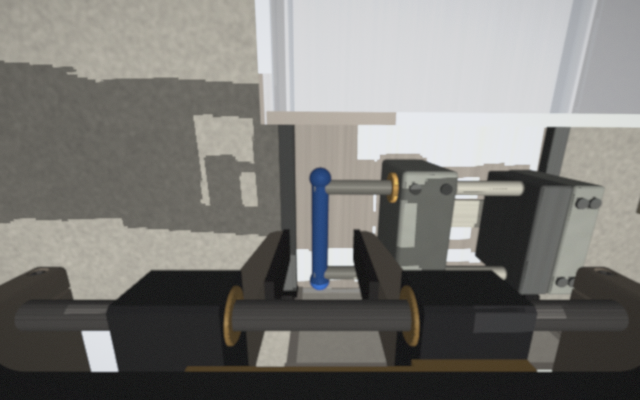

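The bar (x≈320 px) lies midway between the finger tips (≈290 and 355 px) and clear of the housing, so I'll descend and grip.

Call:
carry_out --deltas '[[[0,0,0.35],0,0.57],[[0,0,0.35],0,0.57],[[0,0,0.2],0,0.57],[[0,0,0],0,0.57]]'

```text
clock: 10.95
ee_pos: [0.518, -0.0187, 0.0451]
ee_rot: [[0.024, 0.999, 0.021], [1.0, -0.024, -0.014], [-0.014, 0.022, -1.0]]
wrist_force: [0.2, -0.4, -0.0]
opening: 0.0396
```

Call:
carry_out --deltas '[[[0,-0.12,0.02],0,0.57],[[0,0,0],0,1],[[0,0,0],0,1],[[0,0,0],0,1],[[0,0,0],0,1],[[0,0,0],0,1],[[0,0,0],0,1]]'

```text
clock: 11.65
ee_pos: [0.5109, -0.0185, 0.0464]
ee_rot: [[0.024, 0.999, 0.021], [1.0, -0.024, -0.014], [-0.014, 0.021, -1.0]]
wrist_force: [-0.4, 0.3, -2.8]
opening: 0.0109
```

Gripped at 11 mm. Now a gentle pull.

Call:
carry_out --deltas '[[[0,-0.1,0],0,1],[[0,-0.1,0],0,1],[[0,-0.1,0],0,1],[[0,0,0],0,1]]'

```text
clock: 12.05
ee_pos: [0.5034, -0.0182, 0.0465]
ee_rot: [[0.024, 0.999, 0.036], [1.0, -0.024, -0.015], [-0.014, 0.037, -0.999]]
wrist_force: [6.8, -0.7, -14.3]
opening: 0.0111
```

Call:
carry_out --deltas '[[[0,-0.1,0.04],0,1],[[0,-0.1,0.04],0,1],[[0,0,0],0,1]]'

```text
clock: 12.35
ee_pos: [0.5056, -0.0184, 0.0466]
ee_rot: [[0.024, 0.998, 0.06], [1.0, -0.024, -0.015], [-0.014, 0.061, -0.998]]
wrist_force: [7.1, 0.0, -25.7]
opening: 0.0111
```

```bash
cat > st.py <<'E'
from station import arm
import numpy as np
o=arm.get_obs()
for k in o: print(k,np.round(o[k],3).tolist())
E
python3 st.py; python3 w.py w4 jaw_pointer mark jaw_handle;  cat > z.py <<'E'
import cv2,sys
n,a,b,c,d,k=sys.argv[1],*map(int,sys.argv[2:7])
im=cv2.imread(f'pics/{n}.png')[b:d,a:c]; cv2.imwrite(f'pics/{n}c.png',cv2.resize(im,None,fx=k,fy=k,interpolation=3))
E
```

```text
clock 12.35
q [-1.709, 21.806, 118.162, -1.277, 36.564, 0.671]
joint_vel [-0.025, 0.396, -1.09, 0.026, -1.548, -0.024]
joint_efforts [0.347, -60.707, -24.067, 0.019, 1.18, -0.054]
ee_pos [0.506, -0.018, 0.047]
ee_rot [[0.024, 0.998, 0.06], [1.0, -0.024, -0.015], [-0.014, 0.061, -0.998]]
wrist_force [7.133, 0.011, -25.728]
ft_torque [-0.099, -0.652, -0.085]
opening 0.011
12.35 [ 0.50563202 -0.01836226  0.04663939] [[0.024, 0.998, 0.06], [1.0, -0.024, -0.015], [-0.014, 0.061, -0.998]] 0.01113517247423012 [ 7.13317454e+00  1.06447762e-02 -2.57275319e+01]
jaw_pointer [([0.6472, -0.0745, 0.0733], 0.74)]
mark [([0.6459, -0.0795, 0.0705], 0.66)]
jaw_handle [([0.5081, -0.0151, 0.0614], 0.8)]
```

View pics/w4.png

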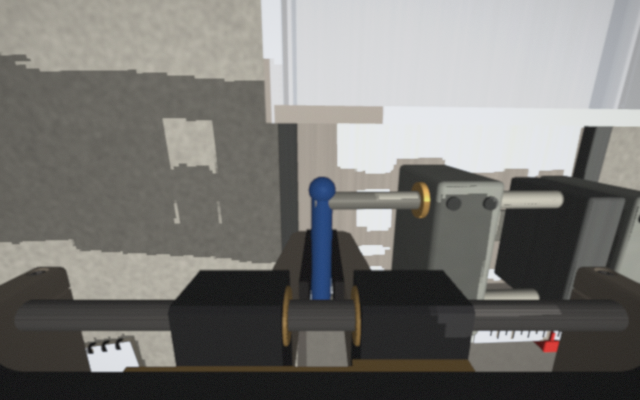

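Call:
carry_out --deltas '[[[0,-0.15,0],0,1]]'

```text
clock: 12.65
ee_pos: [0.5014, -0.0182, 0.0464]
ee_rot: [[0.025, 0.998, 0.065], [1.0, -0.024, -0.015], [-0.014, 0.066, -0.998]]
wrist_force: [8.7, -0.4, -6.7]
opening: 0.0109
```

```bash
cat > hold.py <<'E'
from station import arm
import numpy as np,sys
for i in range(int(sys.argv[1])):
    o=arm.get_obs(); z=o['ee_rot'][:,2]
    print(round(o['clock'],2),'tcp',np.round(o['ee_pos']*1e3,1),'grasp',np.round((o['ee_pos']-.0155*z)*1e3,1),'zt',np.round(z,3),'F',np.round(o['wrist_force'],1),'q',np.round(o['q'],2)[[1,2,4]],round(o['opening'],4))
    arm.grab_frame('wrist')
E
python3 hold.py 5
```

```text
12.65 tcp [501.4 -18.2  46.4] grasp [500.3 -18.   61.9] zt [ 0.065 -0.015 -0.998] F [ 8.7 -0.4 -6.7] q [ 21.43 118.9   35.92] 0.0109
12.7 tcp [500.2 -18.2  46.4] grasp [499.2 -17.9  61.9] zt [ 0.065 -0.015 -0.998] F [ 7.1  0.5 -5.5] q [ 21.36 119.01  35.89] 0.0111
12.75 tcp [500.4 -18.2  46.5] grasp [499.4 -17.9  61.9] zt [ 0.065 -0.015 -0.998] F [  8.3   0.7 -10.6] q [ 21.38 118.98  35.92] 0.011
12.8 tcp [500.6 -18.2  46.4] grasp [499.6 -18.   61.9] zt [ 0.065 -0.015 -0.998] F [ 6.9 -0.4 -9.6] q [ 21.39 118.96  35.93] 0.0111
12.85 tcp [500.7 -18.2  46.5] grasp [499.7 -18.   61.9] zt [ 0.065 -0.015 -0.998] F [ 8.  -0.9 -8.3] q [ 21.39 118.95  35.94] 0.0109
```

Holding with a fixed target is stable. The jaw is about 11 mm out and the 8 N of force matches the spring. I'll take one more small step, then look.

Call:
carry_out --deltas '[[[0,-0.15,0],0,1]]'

```text
clock: 13.0
ee_pos: [0.4967, -0.0181, 0.0465]
ee_rot: [[0.025, 0.997, 0.071], [1.0, -0.024, -0.015], [-0.013, 0.071, -0.997]]
wrist_force: [10.0, -0.3, -9.9]
opening: 0.0111
```

```bash
python3 hold.py 4; sed -i 's/top2/top3/g;s/scene2/scene3/g' d.py; python3 d.py; python3 w.py w5 mark jaw_pointer; python3 z.py w5 400 300 620 380 3
```

```text
13.0 tcp [496.7 -18.1  46.5] grasp [495.6 -17.8  61.9] zt [ 0.071 -0.015 -0.997] F [10.  -0.3 -9.9] q [ 20.99 119.69  35.25] 0.0111
13.05 tcp [495.5 -18.   46.4] grasp [494.4 -17.8  61.9] zt [ 0.07  -0.015 -0.997] F [ 8.3 -0.2 -7.2] q [ 20.93 119.81  35.23] 0.011
13.1 tcp [495.7 -18.   46.5] grasp [494.7 -17.8  61.9] zt [ 0.07  -0.015 -0.997] F [  9.6  -0.4 -10.6] q [ 20.94 119.77  35.26] 0.0109
13.15 tcp [495.9 -18.   46.5] grasp [494.8 -17.8  61.9] zt [ 0.07  -0.015 -0.997] F [ 8.5 -0.6 -9.9] q [ 20.95 119.75  35.26] 0.0107
guard_roof [([0.5996, 0.1208, 0.1093], 0.88)]
jaw_handle []
mark []
jaw_pointer [([0.6506, -0.0719, 0.073], 0.53)]
housing [([0.5822, -0.0204, 0.078], 0.76)]
guard_roof [([0.5945, 0.1153, 0.1118], 0.9)]
jaw_handle [([0.4954, -0.0162, 0.065], 0.9), ([0.6754, -0.0283, 0.081], 0.65)]
mark [([0.5967, 0.1152, 0.1376], 0.64), ([0.4201, -0.4069, 0.0001], 0.46)]
jaw_pointer [([0.6493, -0.0806, 0.0699], 0.88), ([0.5933, 0.1155, 0.1115], 0.34)]
housing [([0.5841, -0.0178, 0.0774], 0.88), ([0.5966, 0.1175, 0.1375], 0.58)]
13.8 [ 0.49614873 -0.01802667  0.04647746] [[0.024, 0.997, 0.07], [1.0, -0.023, -0.015], [-0.013, 0.07, -0.997]] 0.011247342431948224 [  9.44412063  -0.41419198 -10.53658621]
mark [([0.5786, -0.0221, 0.0832], 0.49), ([0.6496, -0.0746, 0.072], 0.4)]
jaw_pointer []
```

View pics/top3.png

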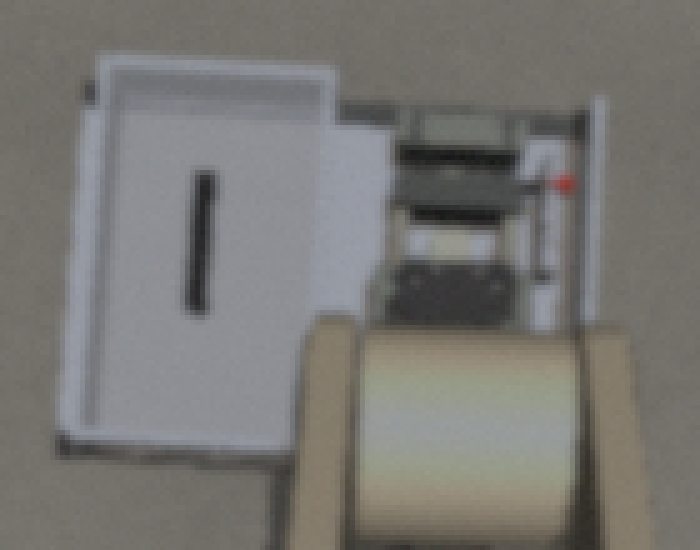

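View pics/scene3.png

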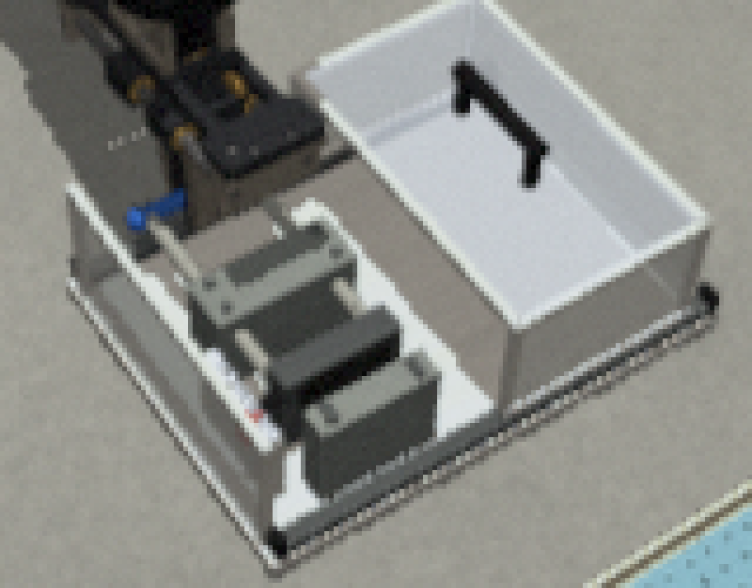

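View pics/w5c.png

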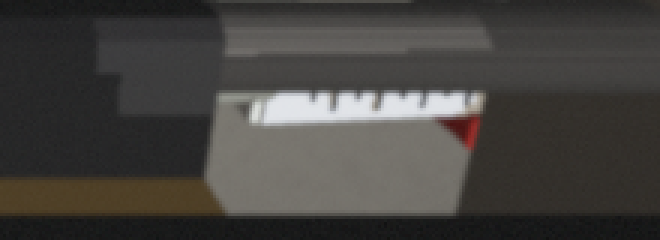

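The pointer (535,186) now sits at the red clip (565,184) in the top view, with the jaw at about 15.6 mm. The tick count puts the index at about 15.5 mm. I'll check this at sub-pixel level with averaged frames.

```bash
cat > k.py <<'E'
from station import arm
import numpy as np,cv2
from h import *
for n,(a,b,c,d) in dict(top=(340,150,368,190),scene=(285,235,325,265)).items():
    fs=[arm.grab_frame(n) for _ in range(5)]
    m=np.mean([f['img'].astype(float) for f in fs],0); f=fs[-1]
    red=m[:,:,0]-m[:,:,1:].max(2); r=red[b:d,a:c].copy(); r[r<25]=0
    ys,xs=np.mgrid[b:d,a:c]; u=(r*xs).sum()/r.sum(); v=(r*ys).sum()/r.sum(); print(n,'red',u,v,atz(f,(u,v),.072))
    cv2.imwrite(f'pics/k_{n}.png',cv2.resize(np.clip(m[b:d,a:c,::-1]*1.6,0,255).astype(np.uint8),None,fx=14,fy=14,interpolation=cv2.INTER_NEAREST))
    if n=='top':
        print(np.round(m[160:176,346:362].mean(2)).astype(int))
        # expected pointer pixel for own offset
o=arm.get_obs();print(o['clock'],o['ee_pos'],o['wrist_force'])
E
python3 k.py
```

```text
top red 357.49173980382034 166.3327310273619 [ 0.64908615 -0.08357872  0.072     ]
[[ 55  61  79 108 136 152 154 148 145 145 146 137 119 105  93  88]
 [ 32  45  72 110 140 152 151 142 134 138 142 133 118 105  94  89]
 [ 35  50  81 119 145 153 143 131 129 137 144 136 120 104  94  88]
 [ 48  65  98 131 149 150 136 122 124 136 143 136 119 104  92  89]
 [ 65  82 109 136 148 142 125 113 121 133 137 129 113 100  92  90]
 [ 77  89 106 124 130 123 104  99 115 128 125 113 101  94  88  90]
 [ 78  82  89  95  96  89  79  82 100 110 106  93  87  87  85  88]
 [ 76  76  76  73  68  62  63  80 100 109 101  87  83  85  84  87]
 [ 76  76  77  78  76  71  69  86 112 124 115  95  87  87  84  87]
 [ 77  76  81  92 101  97  85  96 122 135 131 111  98  93  86  88]
 [ 76  77  81  97 112 109  94 103 128 142 141 127 110  98  87  90]
 [ 69  70  79  96 109 106  94 105 129 142 142 129 114  99  87  91]
 [ 65  73  83 101 112 104  96 112 135 145 140 127 112  98  86  91]
 [ 85  97 105 120 123 108  97 113 136 145 139 126 112  99  86  91]
 [105 118 123 133 130 109  93 106 128 141 138 125 112  99  89  93]
 [114 126 133 140 135 110  90 101 122 137 138 125 112 100  89  95]]
scene red 303.9318028359216 252.81093855503042 [ 0.6470208  -0.07740393  0.072     ]
14.45 [ 0.49616078 -0.01804195  0.046478  ] [ 9.8660776   0.61524569 -9.92813161]
```

View pics/k_top.png

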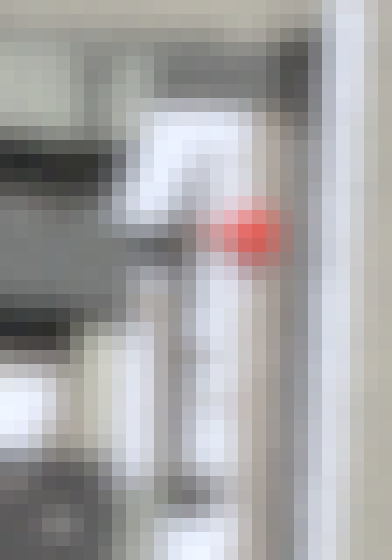

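View pics/k_scene.png

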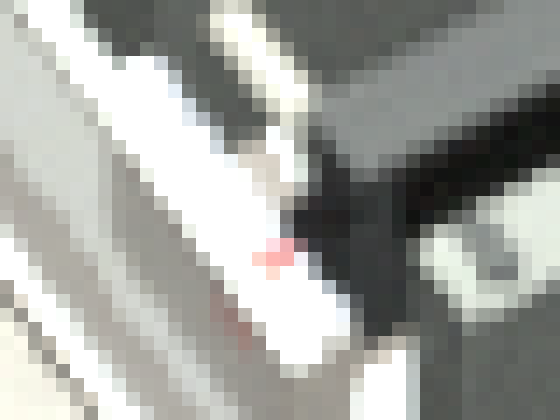

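The top and scene views suggest the dark pointer feature may not be its line. I'll fit the station frame and project model points into the saved pictures. No robot time is used.

```bash
cat > p.py <<'E'
import numpy as np,cv2
th=np.radians(-1.6); ex=np.array([np.cos(th),np.sin(th),0]); ey=np.array([-np.sin(th),np.cos(th),0])
h=np.array([.5110,-.0178,0]); c=h+.080*ex+.075*ey; print(c)
def proj(f,p):
    P=np.linalg.inv(f['pose']);q=P[:3,:3]@p+P[:3,3];return np.array([q[0]/q[2]*f['fx']+f['cx'],q[1]/q[2]*f['fy']+f['cy']])
W=lambda x,y,z:c+ex*x/1e3+ey*y/1e3+np.array([0,0,z/1e3])
def draw(npz,png,box,k,pts,out,pre=None):
    f=dict(np.load(npz)); im=cv2.imread(png)
    a,b,cc,d=box
    if pre is None: im=im[b:d,a:cc]
    im=cv2.resize(im,(int((cc-a)*k),int((d-b)*k)),interpolation=cv2.INTER_CUBIC); im=np.clip(im*1.4,0,255).astype(np.uint8)
    for p,col in pts:
        u=proj(f,W(*p)); x=(u[0]-a+.5)*k;y=(u[1]-b+.5)*k
        cv2.circle(im,(int(x),int(y)),3,col,-1); 
    cv2.imwrite(out,im)
G=(0,255,0);M=(255,0,255);Y=(0,255,255);C=(255,255,0)
base=[((8,-130,69),G),((78,-130,69),G),((75,-37,82),Y),((75,-113,82),Y),((95,-37,82),Y),((95,-113,82),Y),((-30,-121,80),Y),((5,-121,80),Y),((5,-29,80),Y)]
def jaw(t): return [((75-t,-125,71),M),((75-t,-113,82),C),((55-t,-113,82),C),((75-t,-37,82),C)]
draw('pics/w2.npz','pics/w2.png',(360,130,520,270),5,base+jaw(0),'pics/p_w2.png')
draw('pics/top2.npz','pics/top2.png',(245,130,385,240),5.7,base+jaw(0),'pics/p_t2.png',1)
draw('pics/top3.npz','pics/top3.png',(245,130,385,240),5.7,base+jaw(15.6),'pics/p_t3.png',1)
E
python3 p.py
```

```text
[0.59306293 0.05493703 0.        ]
```

View pics/p_w2.png

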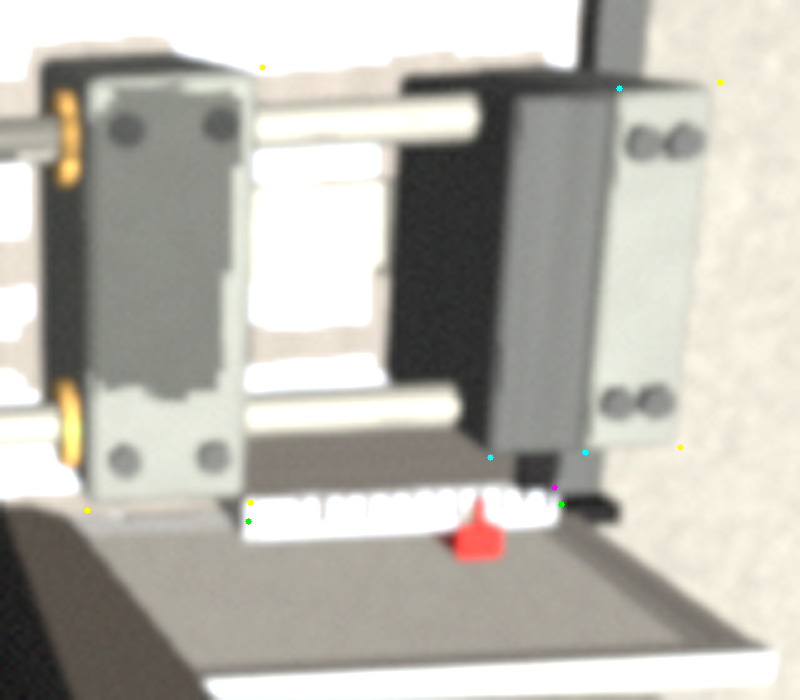

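View pics/p_t3.png

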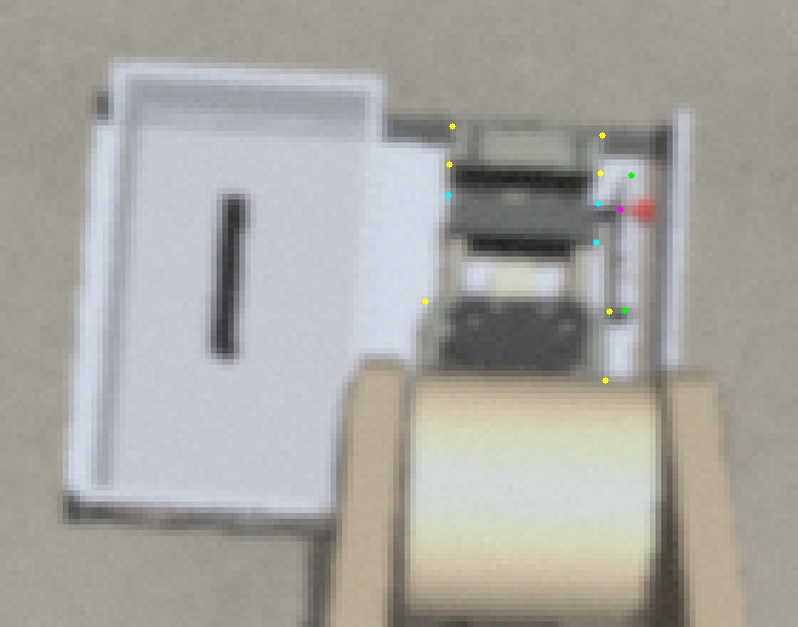

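View pics/p_t2.png

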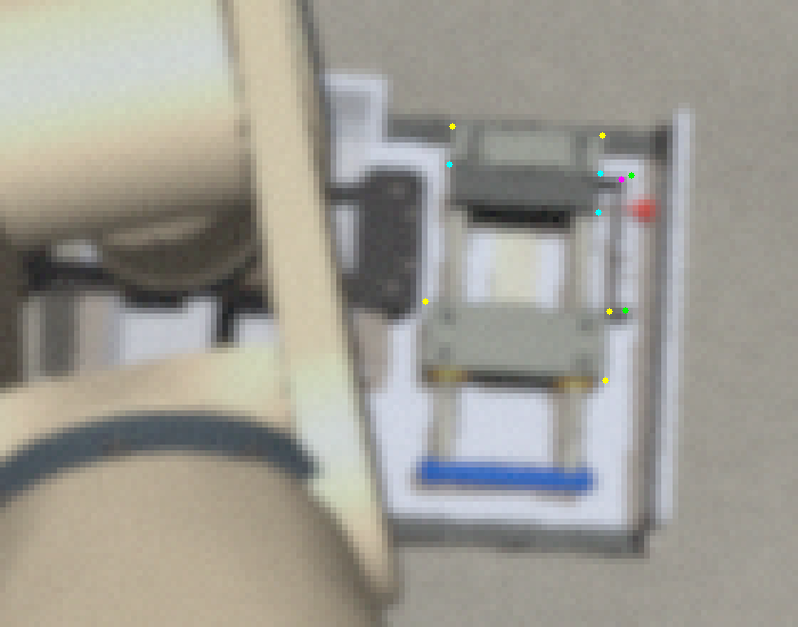

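```bash
cat >> p.py <<'E'
f=dict(np.load('pics/w2.npz'))
for x in (8,20,30,40,50,57,58,59,60,61,62,75,78):
    u=proj(f,W(x,-130,70)); print(x,np.round((u-[360,130]+.5)*5,1), np.round(((u-[390,205]+.5)*7),0))
f=dict(np.load('pics/top2.npz'))
for x in (57,59,61): print(x,proj(f,W(x,-137,72)))
E
python3 p.py
```

```text
[0.59306293 0.05493703 0.        ]
8 [249.5 523. ] [139. 207.]
20 [303.3 520.1] [215. 203.]
30 [348.2 517.7] [278. 200.]
40 [393.2 515.3] [340. 196.]
50 [438.1 512.9] [403. 193.]
57 [469.6 511.3] [447. 191.]
58 [474.1 511. ] [454. 190.]
59 [478.6 510.8] [460. 190.]
60 [483.1 510.5] [466. 190.]
61 [487.6 510.3] [473. 189.]
62 [492.1 510.1] [479. 189.]
75 [550.7 506.9] [561. 185.]
78 [564.2 506.2] [580. 184.]
57 [357.48203783 167.30489273]
59 [357.51343267 166.62854649]
61 [357.54481341 165.95250384]
```

The fitted frame matches the jaws and scale in both pictures. The index lies at own x 59–60 mm (15–16 mm of travel) from the wrist view and 59.9 mm from the top view, and the jaw is at 15.6 mm. The guard works out at about 138 mm. One last state check, then I hand it in.

```bash
python3 hold.py 2; python3 -c "
from station import arm
print(arm.close_job())"
```

```text
14.45 tcp [496.2 -18.   46.5] grasp [495.1 -17.8  61.9] zt [ 0.07  -0.015 -0.997] F [ 9.9  0.6 -9.9] q [ 20.97 119.72  35.27] 0.0111
14.5 tcp [496.2 -18.   46.5] grasp [495.1 -17.8  61.9] zt [ 0.07  -0.015 -0.997] F [ 9.9  0.2 -9.9] q [ 20.97 119.73  35.27] 0.0106
the job is handed in; nothing more can be done
None
```

The guard is open and the arm is holding the jaw at the red index. I handed the job in at 14.5 s, and no verdict was reported.

- **Guard:** I slid it left until it met its stop. It stands at about 138 of its 140 mm.
- **Jaw and index:** The jaw is pulled out about 15.5 mm, measured from the grip. The index is at 15–16 mm by the scale ticks, the wrist view and the top view, so the pointer should be within about 1 mm.
- **Hold:** At hand-in the arm was still, with about 10 N of pull, which fits the spring. The bar was firmly gripped, with the fingers 11 mm apart.

**Checks that disagreed:**
- The pointer's dark shape looked about 4 mm too far towards the robot in the top and scene views. Fitting the station's geometry to the pictures showed that this shape lies robot-side of the jaw's gripping face, so I kept the position.
- The networks' readings of the index varied by about 3 mm.
- The tool tilted about 4° while pulling, and about 10 N of upward pull remains on the bar. The grip did not slip.

I did not re-measure the loose things on the bench afterwards.

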